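Reset the bench nitrogen valve to two turns open

TASK

Reset the bench's nitrogen valve: first flip the cam lever of its stem lock fully over to the side away from the robot, which frees the stem, and leave it so. Then turn the handwheel by its upright crank handle clockwise (seen from above) until it is shut against its stop, pause there a moment, and back it off exactly two full turns. Finish while still gripping the crank handle and holding the wheel still, without letting go, and leave the other things on the bench where they are.

Things in the scene. Friction and masses are not known exactly. Their poses are not given: they have to be found in the camera images.
- valve: Valve bolted to the bench: steel plate 130 x 290 x 10 mm, round aluminium body, dark steel handwheel, stem lock at the other end. Origin on the bench (z 0) under the wheel's axis, z up, y from wheel to stem lock (plate y -90 to 200, x -65 to 65 mm), x away from the robot, within 0.35 rad of world x. Copper pipe behind at x 92 mm, 56 mm high.
- hub (a point): Centre of the handwheel, on its vertical axis, 120 mm above the bench. Rim: centre-line radius 60 mm, 14 mm thick (top at 127 mm), three spokes; the wheel does not rise. A 12 mm steel stem end stands out of the hub and rises 2 mm per turn of opening (top at 133 mm shut, 137 mm at two turns).
- wheel (a joint): Turn of the handwheel in rad: 0 = shut, against its solid stop; grows counter-clockwise from above (opening); two turns open = 12.566. Starts about 0.3 to 1 turn open. Friction 0.13 N m, i.e. 2 to 3 N at the crank handle; it stays where it is left. The stop on the opening side is at three turns.
- handle: Crank handle: black upright round grip, 24 mm diameter, 64 mm tall, on the wheel's rim 60 mm from the hub axis. Origin at its middle, 163 mm above the bench (grip spans 131 to 195 mm). It revolves freely on its own pin, so a hand may keep its orientation while it circles with the wheel.
- lever_pivot (a point): Pivot of the stem lock's cam lever, 62 mm above the bench, at x 0, y 150 mm in the valve's frame; the pivot axis is the valve's y axis. The lever stands between two lugs 26 mm wide along x whose tops are 74 mm above the bench.
- lever_ball (a point): Centre of the black ball, 24 mm diameter, at the end of the cam lever's 10 mm steel rod, 70 mm from the pivot.
- lock_lever (a joint): Angle of the cam lever in rad: 0 = locked, leaning 0.55 rad (32 degrees) from upright to the valve's -x (robot's) side; 0.55 = upright; 1.1 = fully free, against its stop, leaning 0.55 rad to the +x side. Starts at 0 to 0.12. 1 to 2 N at the ball move it, and it stays where it is left. Follow the ball's arc: a level push rubs on the ball and may bind.
- board_a: Bystander: green circuit board 110 x 85 mm, 22 mm high with its parts, lying on the valve's -y side. Origin at its underside's centre.
- board_b: Bystander: green circuit board 100 x 80 mm, 22 mm high. Origin at its underside's centre.
- multimeter: Bystander: blue multimeter lying on its back, 165 x 80 mm, 45 mm high. Origin at its underside's centre.
- screwdriver: Bystander: screwdriver, 170 mm long, lying in front of the valve (robot's side). Its origin is on the bench about midway along it, length along its x axis.
- flux_jar: Bystander: small closed jar, 44 mm diameter, 50 mm tall, behind the valve. Origin at its underside's centre.
- solder_spool: Bystander: metal-coloured spool, 60 mm diameter, 44 mm tall. Origin at its underside's centre.
- parts_tray: Bystander: grey divided tray 120 x 160 x 30 mm. Origin at its underside's centre.

How it is judged:
By the outcome, as a careful person would: the job done as asked, in the order asked, and still so for the second after the job is handed in, while the arm keeps its last pose, push and grip.
It also fails if it takes over 72 s, if anything falls off the work surface, if the arm or the gripper's body presses on something with over 40 N, if the wrist force passes 120 N, or if a joint passes its speed limit or range.

ROBOT

A 6-joint arm with a two-finger parallel gripper is mounted at the origin on the work surface. World frame = base frame: x ahead of the robot, y to its left, z up, the work surface at z = 0. Lengths are in m, angles in rad, forces in N, time in s.
With the tool pointing down it reaches from about 0.35 to 0.775 m from the base axis. Payload 7.3 kg.
Tool frame: the origin (TCP) lies at the very end of the fingers, on their centre line; the grasp point (between the pads) lies 19 mm behind it; z points along the fingers, x is the direction in which the jaws open and shut, and the axes are right-handed (so a half turn about z gives the same grasp; the last joint's range is limited). The gripper opens to 92 mm and grips with 3 to 60 N. Pads are 19 mm wide; open, the fingers measure 130 mm over their backs; the gripper's body (75 mm by 190 mm) begins 47 mm behind the grasp point.
Start: joints at [1.169, 0.342, 1.524, -0, 1.275, -0.146], TCP at [0.133, 0.508, 0.227] pointing down, gripper open.
Joint ranges: [-2.53, 2.53], [-0.77, 2.02], [0.04, 2.7], [-1, 4.14], [0.28, 2.66], [-3.11, 3.11]. Speed limits (rad/s): [2.57, 2.57, 3.14, 3.14, 3.14, 3.14].

INTERFACE

Orientations are given as [roll, pitch, yaw] about the fixed x, y, z axes, in that order (R = Rz(yaw) Ry(pitch) Rx(roll)).
In Python, from cell import observe, read_camera, camera_params, hand_in gives the robot as it stands.
- The arm moves only by the tool apply_moves, never from a script. Its argument "increments" is a list of rows, each an object with "grip": the opening, from 0 (shut) to 1 (fully open); "linear": the shift along the world's x, y, z in mm, a list of three; "turn": the turn, a rotation vector about the world's x, y, z in units of 6 degrees (1.0 is 6 degrees), a list of three. A call has 1 to 10 rows; each row is the pose to reach, as a shift and turn from the pose commanded when the call began; what a row does not reach only later rows make up. A row lasts 1/10 s, in which the tool goes at most 50 mm and 8.59 degrees, less where a joint would pass 70% of its speed; a pose out of reach is approached as far as the arm can. A call with a gripper value outside its range is refused whole. The fingers move at their own pace and stop on an object; "grip_force" is the grip in N (left out, the last holds). Time passes only in rows, so rows that repeat a pose let the fingers close. It gives the time, the measured TCP pose, the force and the opening at its end, in the units of the state.
- observe(): the state, without advancing time (a new reading comes with each control period).
- read_camera(name): name is "scene" or "top" or "wrist"; returns the picture (420x560x3 uint8, red, green, blue); there is no depth.
- camera_params(name): a dict with "camera_matrix" (3x3 intrinsics, pixels), "world_to_cam" (4x4, takes a point from world to camera coordinates); the wrist camera has in their place "hand_eye" (4x4, takes a point from camera to tool coordinates, whose origin is the TCP and whose axes are the tool frame's). Camera axes: x right, y up, looking along -z (the intrinsics and any distortion apply to the point x, -y, -z); pixel columns grow to the right and rows downward; lengths in m; the calibration is good to about 2 mm. The wrist camera is an equidistant fisheye: a pixel r from the principal point sees the ray r / f radians off the axis. A picture is of the moment at which its call begins: read the wrist's pose just before it. camera_params takes no time and is no camera call.
- hand_in(): hands the job in, once; it reports no verdict.
The state is a dict: "time": time; "qpos": joint angles; "qvel": joint speeds; "joint_efforts": joint torques, N m; "tool_pos": TCP position; "tool_rot": TCP orientation; "contact_force": force on the tool from outside, world axes, zero at the start; "torque": the same for the moment, N m; "opening": finger opening in m.
Only numpy, scipy, OpenCV 4.12 (cv2) and the standard library are available. Lean on these libraries where they do the work, as an engineer would, in place of code of your own. Each camera call takes 0.05 s, during which the arm holds its last target.

## Working session

There is one attempt and no reset: what is moved stays moved. The work goes in short steps, Python scripts to look and compute and a tool call to move; the robot and the scene stay as the last step left them, time stands still between calls to the robot, and variables do not carry over. Pictures are saved under pics/ and viewed, and the job is handed in when it is done.

Besides the shell and the picture viewer there is one more tool, called after "Call:" in YAML: its name, and indented under it one key for each argument. apply_moves: Moves the arm, as the interface text tells. Its arguments: {"type":"object","properties":{"increments":{"type":"array","items":{"type":"object","properties":{"grip":{"type":"number"},"linear":{"type":"array","items":{"type":"number"}},"turn":{"type":"array","items":{"type":"number"}}}}},"grip_force":{"type":"number"}},"required":["increments"]}

```bash
mkdir -p pics; ls
python3 - <<'E'
from cell import observe, read_camera, camera_params
import cv2
s=observe(); print(s)
for n in ("scene","top"):
    cv2.imwrite(f"pics/{n}0.png",read_camera(n)[:,:,::-1]); p=camera_params(n); print(p)
print(camera_params("wrist"))
E
```

```text
pics
{'time': 0.0, 'qpos': array([ 1.16902344e+00,  3.42703957e-01,  1.52505455e+00,  2.93324175e-06,
        1.27542117e+00, -1.46027281e-01]), 'qvel': array([ 0.00039763,  0.00088145, -0.000104  ,  0.00170037,  0.00037516,
       -0.00047545]), 'joint_efforts': array([ 9.24600099e-04, -4.31233943e+01, -2.44222909e+01,  7.19997799e-02,
        5.57714654e-02, -1.28970328e-04]), 'tool_pos': array([0.13262822, 0.50752455, 0.22604162]), 'tool_rot': array([-3.14135895e+00,  1.56972921e-03,  1.31505005e+00]), 'contact_force': array([-0.48425365, -0.82168553,  0.68539075]), 'torque': array([ 0.00066817,  0.02339434, -0.02230214]), 'opening': 0.0918480436578348}
{'camera_matrix': array([[502.77327847,   0.        , 278.79486882],
       [  0.        , 502.77327847, 211.47878623],
       [  0.        ,   0.        ,   1.        ]]), 'world_to_cam': array([[-0.60537313,  0.79561726, -0.02272762,  0.3436852 ],
       [-0.46145864, -0.32756496,  0.82447385,  0.13025041],
       [ 0.64852085,  0.50960217,  0.56544348, -1.81352246],
       [ 0.        ,  0.        ,  0.        ,  1.        ]])}

[... 261 characters left out ...]
99678407, -0.02622394,  0.07572203, -0.5491381 ],
       [-0.07533747,  0.01535581,  0.99703985, -1.04081325],
       [ 0.        ,  0.        ,  0.        ,  1.        ]])}
{'camera_matrix': array([[325.1922621 ,   0.        , 272.72092695],
       [  0.        , 325.1922621 , 212.9545382 ],
       [  0.        ,   0.        ,   1.        ]]), 'hand_eye': array([[ 9.99999671e-01, -8.07582625e-04, -6.97148092e-05,
        -6.22422172e-05],
       [-7.95031219e-04, -9.60407760e-01, -2.78597027e-01,
        -7.47461690e-02],
       [ 1.58035475e-04,  2.78596991e-01, -9.60408086e-01,
        -1.58879282e-01],
       [ 0.00000000e+00,  0.00000000e+00,  0.00000000e+00,
         1.00000000e+00]])}
```

View pics/scene0.png

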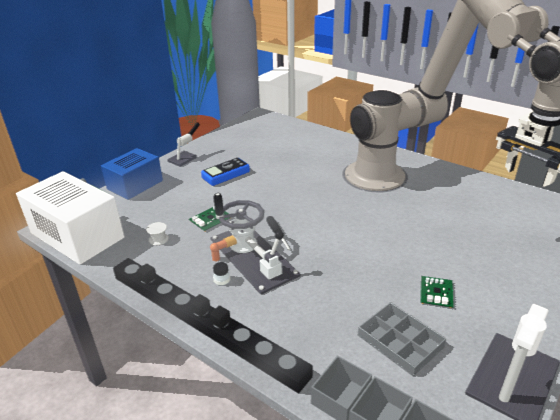

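View pics/top0.png

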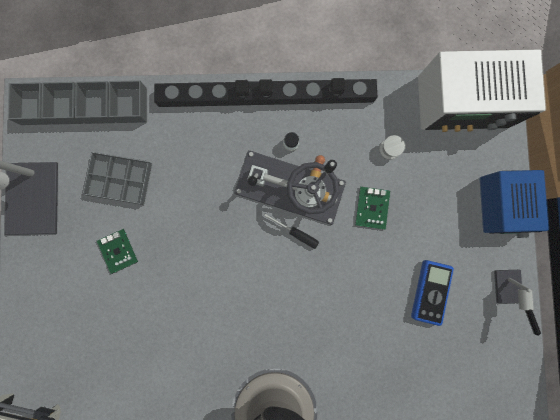

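Run:
```python
import cv2
a=cv2.imread("pics/top0.png")[110:300,150:420]; cv2.imwrite("pics/top0c.png",cv2.resize(a,None,fx=2.9,fy=2.9,interpolation=cv2.INTER_CUBIC))
a=cv2.imread("pics/scene0.png")[120:320,180:440]; cv2.imwrite("pics/scene0c.png",cv2.resize(a,None,fx=3,fy=3,interpolation=cv2.INTER_CUBIC))
```

```text
(no output)
```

View pics/top0c.png

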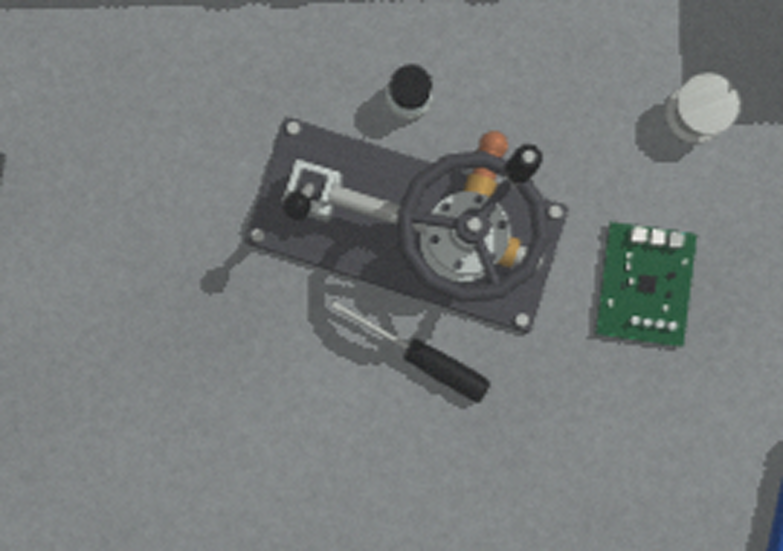

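View pics/scene0c.png

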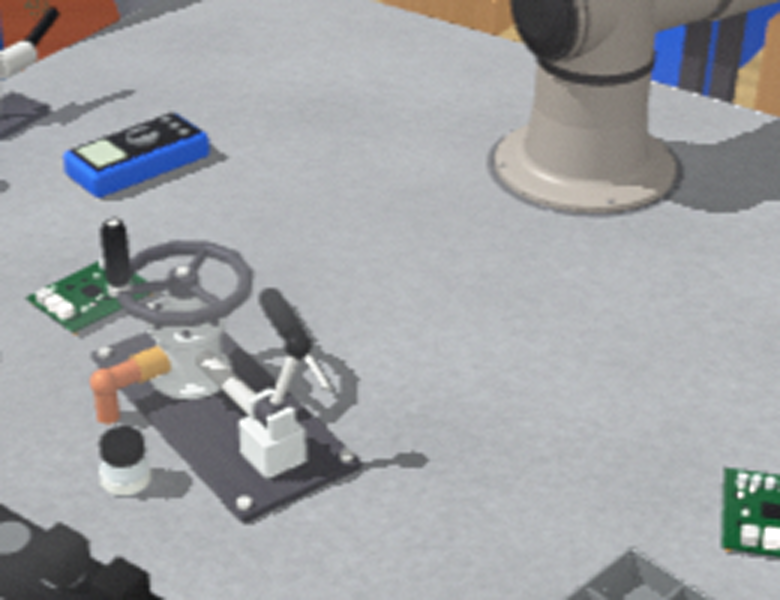

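```bash
cat > h.py <<'E'
import numpy as np
from cell import *
def proj(n,P):
    p=camera_params(n);K=p["camera_matrix"];T=p["world_to_cam"]
    c=np.atleast_2d(P)@T[:3,:3].T+T[:3,3]
    return np.c_[K[0,2]+K[0,0]*c[:,0]/-c[:,2],K[1,2]+K[1,1]*(-c[:,1])/-c[:,2]]
def V(th,x,y):
    R=np.array([[np.cos(th),-np.sin(th),0],[np.sin(th),np.cos(th),0],[0,0,1]])
    return lambda P: np.atleast_2d(P)@R.T+[x,y,0]
def lever(a,r=.07): return [r*np.sin(a-.55),.15,.062+r*np.cos(a-.55)]
def handle(w,z=.163): return [.06*np.cos(w),.06*np.sin(w),z]
E
python3 - <<'E'
from h import *
from scipy.optimize import least_squares
t=lambda u,v:(150+u/2.9,110+v/2.9); s=lambda u,v:(180+u/3,120+v/3)
def model(q):
    x,y,th,w,a,bx,by=q; F=V(th,x,y)
    hub=[0,0,.134]
    B=[[bx,.055+by,.013],[-bx,.055+by,.013],[bx,.055-by,.013],[-bx,.055-by,.013]]
    pt=proj("top",F([hub,handle(w,.195),lever(a)]+B))
    ps=proj("scene",F([hub,handle(w,.193),lever(a),B[2],B[1],B[0]]))
    return np.r_[pt,ps]
obs=np.array([t(475,221),t(528,157),t(297,205),t(293,127),t(257,235),t(556,211),t(522,320),
 s(184,272),s(113,226),s(299,340),s(104,352),s(347,457),s(245,503)])
best=None
for w0 in range(6):
    r=least_squares(lambda q:(model(q)-obs).ravel(),[.6,-.05,-.2,w0,0.05,.05,.13],x_scale=[.1,.1,.1,1,.1,.1,.1])
    if best is None or r.cost<best.cost:best=r
print(best.cost,best.x.round(4)); print((model(best.x)-obs).round(1))
q=best.x;F=V(q[2],q[0],q[1])
print("hub",F([0,0,.12]),"handle",F(handle(q[3])),"piv",F([0,.15,.062]),"ball0",F(lever(q[4])),"ballfree",F(lever(1.1)))
E
```

```text
4.808797403830352 [ 0.593  -0.1124 -0.3339  5.9078  0.1066  0.0548  0.1339]
[[-0.6  1.2]
 [-0.1 -0.1]
 [-0.3  0.4]
 [-0.6  0.6]
 [-0.3  0.3]
 [-0.3  0.3]
 [-0.  -0. ]
 [-1.  -0.6]
 [-0.6 -0.1]
 [-0.7  1.9]
 [-0.6 -0. ]
 [-0.3 -0.4]
 [-0.4  0.1]]
hub [[ 0.59303594 -0.11236766  0.12      ]] handle [[ 0.63856579 -0.15144492  0.163     ]] piv [[0.64219587 0.0293479  0.062     ]] ball0 [[0.613825   0.03918952 0.12523161]] ballfree [[0.67676323 0.01735678 0.12167672]]
```

Call:
apply_moves:
  increments:
    - {"grip": 0.6,"linear": [20,-20,10],"turn": [0,0,-0.1]}
    - {"grip": 0.6,"linear": [50,-50,10],"turn": [0,0,-0.2]}
    - {"grip": 0.6,"linear": [82,-80,10],"turn": [0,0,-0.3]}
    - {"grip": 0.6,"linear": [115,-112,10],"turn": [0,0,-0.4]}
    - {"grip": 0.6,"linear": [148,-144,10],"turn": [0,0,-0.5]}
    - {"grip": 0.6,"linear": [181,-176,10],"turn": [0,0,-0.6]}
    - {"grip": 0.6,"linear": [214,-208,10],"turn": [0,0,-0.74]}
    - {"grip": 0.6,"linear": [247,-240,10],"turn": [0,0,-0.74]}
    - {"grip": 0.6,"linear": [280,-272,10],"turn": [0,0,-0.74]}
    - {"grip": 0.6,"linear": [313,-304,10],"turn": [0,0,-0.74]}

```text
time: 1.1
tool_pos: [0.4467, 0.2023, 0.2365]
tool_rot: [-3.141, 0.0, 1.237]
contact_force: [0.2, 0.5, 0.2]
opening: 0.0551
```

Call:
apply_moves:
  increments:
    - {"grip": 0.6,"linear": [33,-32,-5],"turn": [0,0,0]}
    - {"grip": 0.6,"linear": [66,-64,-10],"turn": [0,0,0]}
    - {"grip": 0.6,"linear": [99,-97,-15],"turn": [0,0,0]}
    - {"grip": 0.6,"linear": [130,-128,-25],"turn": [0,0,0]}
    - {"grip": 0.6,"linear": [155,-153,-35],"turn": [0,0,0]}
    - {"grip": 0.6,"linear": [166,-163,-45],"turn": [0,0,0]}
    - {"grip": 0.6,"linear": [168,-165,-52],"turn": [0,0,0]}
    - {"grip": 0.6,"linear": [168,-165,-52],"turn": [0,0,0]}

```text
time: 1.9
tool_pos: [0.6125, 0.0396, 0.1831]
tool_rot: [-3.138, 0.0, 1.238]
contact_force: [0.1, 0.1, -0.2]
opening: 0.0551
```

```bash
cat >> h.py <<'E'
from scipy.spatial.transform import Rotation as Ro
def wproj(P,s):
    p=camera_params("wrist");K=p["camera_matrix"];H=p["hand_eye"]
    R=Ro.from_euler("xyz",s["tool_rot"]).as_matrix()
    T=(np.atleast_2d(P)-s["tool_pos"])@R
    c=(T-H[:3,3])@H[:3,:3]; c=c*[1,-1,-1]
    r=np.hypot(c[:,0],c[:,1]); th=np.arctan2(r,c[:,2]); k=K[0,0]*th/np.maximum(r,1e-9)
    return np.c_[K[0,2]+k*c[:,0],K[1,2]+k*c[:,1]]
E
python3 - <<'E'
from h import *
import cv2
s=observe(); im=read_camera("wrist")[:,:,::-1].copy()
print(s["time"],s["tool_pos"],s["tool_rot"],s["contact_force"],s["opening"])
F=V(-.3339,.593,-.1124)
pts=wproj(F([lever(.1066),[0,0,.134],[.0548,.1889,.013],[-.0548,.1889,.013],handle(5.9078,.195)]),s); print(pts.round(1))
im=cv2.resize(im,None,fx=1.4,fy=1.4)
for p in pts: cv2.drawMarker(im,tuple((p*1.4).astype(int)),(0,0,255),0,10,1)
cv2.imwrite("pics/w1.png",im)
E
```

```text
1.9 [0.6125323  0.03964701 0.18313973] [-3.13803812e+00  4.71886267e-04  1.23757246e+00] [ 0.10666344  0.07318957 -0.19889959] 0.05508047040087586
[[272.7 231.2]
 [ 85.9 267.6]
 [307.2 269.5]
 [310.7 172.3]
 [ 45.7 363.7]]
```

View pics/w1.png

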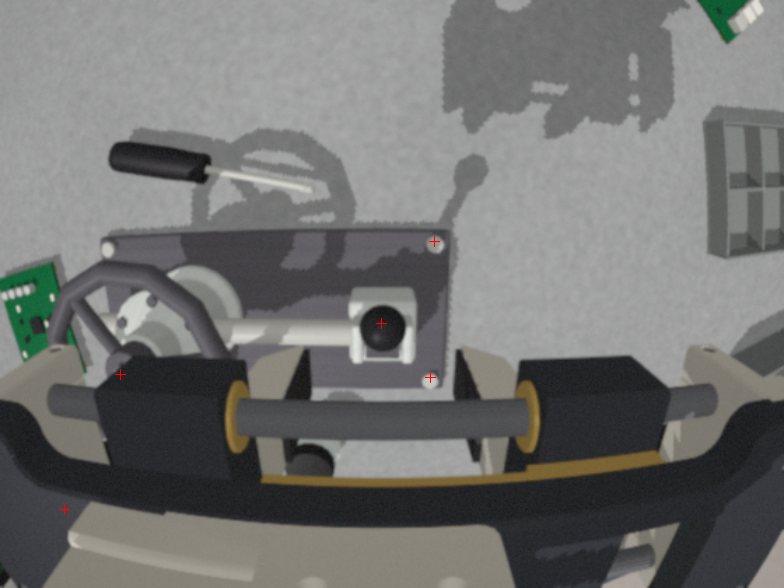

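Call:
apply_moves:
  grip_force: 12
  increments:
    - {"grip": 0.6,"linear": [2,0,-15],"turn": [0,0,0]}
    - {"grip": 0.6,"linear": [3,-1,-40],"turn": [0,0,0]}
    - {"grip": 0.6,"linear": [3,-1,-65],"turn": [0,0,0]}
    - {"grip": 0.6,"linear": [3,-1,-76],"turn": [0,0,0]}
    - {"grip": 0.0,"linear": [3,-1,-76],"turn": [0,0,0]}
    - {"grip": 0.0,"linear": [3,-1,-76],"turn": [0,0,0]}
    - {"grip": 0.0,"linear": [3,-1,-76],"turn": [0,0,0]}
    - {"grip": 0.0,"linear": [3,-1,-76],"turn": [0,0,0]}

```text
time: 2.75
tool_pos: [0.6175, 0.038, 0.1101]
tool_rot: [3.139, -0.001, 1.238]
contact_force: [0.7, 0.0, 0.2]
opening: 0.0275
```

Run:
```python
from h import *
import cv2
s=observe(); im=read_camera("wrist")[:,:,::-1].copy()
print(s["time"],s["tool_pos"],s["tool_rot"],s["contact_force"],s["opening"])
cv2.imwrite("pics/w2.png",cv2.resize(im,None,fx=1.4,fy=1.4))
# arc deltas
F=V(-.3339,.594,-.113)
b0=F(lever(.1066))[0]
for a in np.arange(.1066,1.3,.0993): print(round(a,3),((F(lever(a))[0]-b0)*1000).round(1))
```

```text
2.75 [0.61746876 0.03801512 0.11009997] [ 3.13935113e+00 -7.34503221e-04  1.23765307e+00] [0.68857746 0.00905627 0.24683481] 0.02748583036438092
0.107 [0. 0. 0.]
0.206 [ 6.1 -2.1  2.7]
0.305 [12.3 -4.3  4.7]
0.404 [18.8 -6.5  6. ]
0.504 [25.3 -8.8  6.7]
0.603 [ 31.9 -11.1   6.7]
0.702 [ 38.4 -13.3   6. ]
0.802 [ 44.8 -15.6   4.6]
0.901 [ 51.1 -17.7   2.5]
1.0 [ 57.2 -19.8  -0.2]
1.1 [ 62.9 -21.8  -3.5]
1.199 [ 68.3 -23.7  -7.5]
1.298 [ 73.4 -25.4 -11.9]
```

View pics/w2.png

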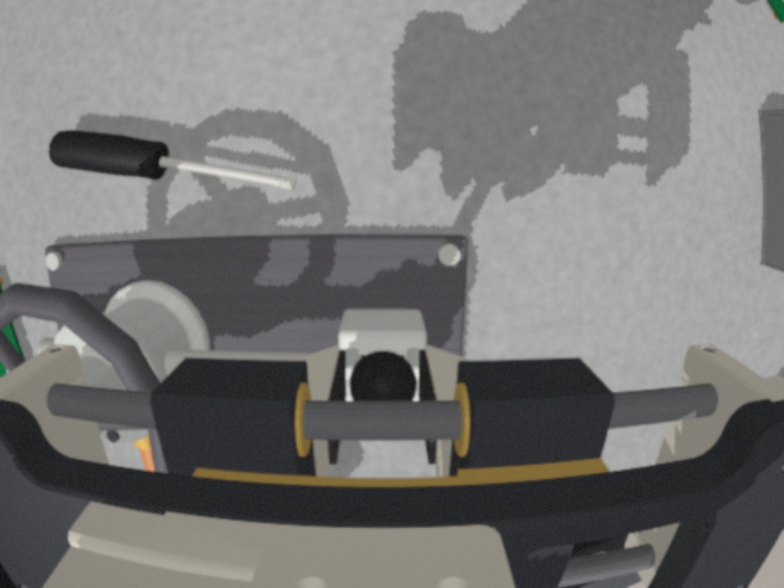

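Call:
apply_moves:
  increments:
    - {"grip": 0.0,"linear": [0,0,-1],"turn": [0,0,0]}
    - {"grip": 0.0,"linear": [0,0,-1],"turn": [0,0,0]}
    - {"grip": 0.0,"linear": [0,0,-1],"turn": [0,0,0]}

```text
time: 3.1
tool_pos: [0.6172, 0.0383, 0.1095]
tool_rot: [3.14, -0.001, 1.237]
contact_force: [-3.0, 1.1, 8.9]
opening: 0.0229
```

Call:
apply_moves:
  increments:
    - {"grip": 0.0,"linear": [3,-1,2],"turn": [0,0,0]}
    - {"grip": 0.0,"linear": [9,-3,5],"turn": [0,0,0]}
    - {"grip": 0.0,"linear": [15,-5,7],"turn": [0,0,0]}
    - {"grip": 0.0,"linear": [21,-7,8],"turn": [0,0,0]}
    - {"grip": 0.0,"linear": [28,-9.5,8.5],"turn": [0,0,0]}
    - {"grip": 0.0,"linear": [34,-12,8],"turn": [0,0,0]}
    - {"grip": 0.0,"linear": [40,-14,7],"turn": [0,0,0]}
    - {"grip": 0.0,"linear": [46,-16,5],"turn": [0,0,0]}
    - {"grip": 0.0,"linear": [51,-18,3],"turn": [0,0,0]}
    - {"grip": 0.0,"linear": [55,-19,1],"turn": [0,0,0]}

```text
time: 4.1
tool_pos: [0.6737, 0.0184, 0.1097]
tool_rot: [3.138, -0.001, 1.237]
contact_force: [0.3, 0.0, 6.2]
opening: 0.023
```

Call:
apply_moves:
  increments:
    - {"grip": 0.0,"linear": [3,-1,-1.5],"turn": [0,0,0]}
    - {"grip": 0.0,"linear": [6,-2,-3.5],"turn": [0,0,0]}
    - {"grip": 0.0,"linear": [8,-3,-5],"turn": [0,0,0]}
    - {"grip": 0.0,"linear": [8,-3,-5],"turn": [0,0,0]}

```text
time: 4.5
tool_pos: [0.6821, 0.0155, 0.1046]
tool_rot: [3.137, -0.001, 1.237]
contact_force: [4.0, 2.2, 3.7]
opening: 0.0227
```

Run:
```python
from h import *
import cv2
s=observe()
print(s["time"],s["tool_pos"],s["contact_force"],s["opening"])
for n,(r,c) in {"scene":(slice(180,300),slice(200,340)),"top":(slice(140,240),slice(210,350))}.items():
    cv2.imwrite(f"pics/{n}3.png",cv2.resize(read_camera(n)[r,c,::-1],None,fx=5,fy=5,interpolation=2))
```

```text
4.5 [0.68208266 0.01545324 0.1046322 ] [4.0263584  2.21639894 3.68804968] 0.022728664312700837
```

View pics/scene3.png

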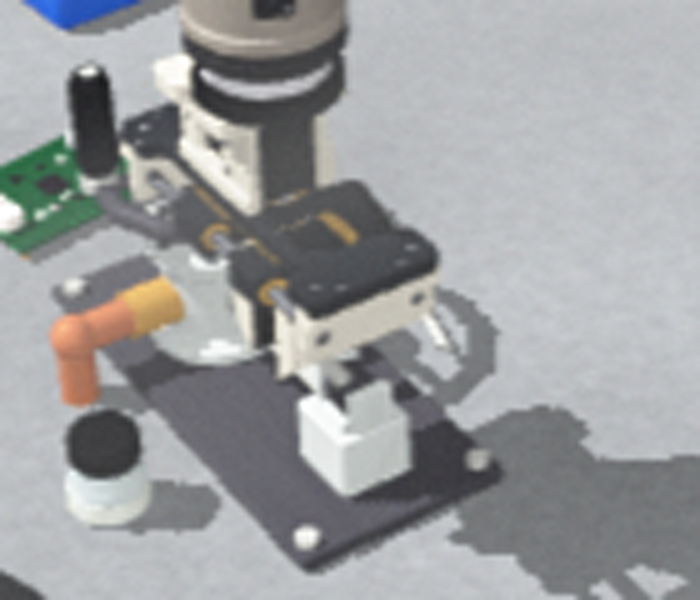

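Call:
apply_moves:
  increments:
    - {"grip": 0.0,"linear": [2,-0.7,-1.2],"turn": [0,0,0]}
    - {"grip": 0.0,"linear": [3.5,-1.2,-2.2],"turn": [0,0,0]}
    - {"grip": 0.0,"linear": [3.5,-1.2,-2.2],"turn": [0,0,0]}

```text
time: 4.9
tool_pos: [0.6834, 0.0151, 0.1033]
tool_rot: [3.141, -0.001, 1.238]
contact_force: [-3.9, 3.1, 13.1]
opening: 0.0229
```

Call:
apply_moves:
  increments:
    - {"grip": 0.55,"linear": [-1,0.3,1],"turn": [0,0,0]}
    - {"grip": 0.55,"linear": [-1,0.3,1],"turn": [0,0,0]}
    - {"grip": 0.55,"linear": [-1,0.3,1],"turn": [0,0,0]}
    - {"grip": 0.55,"linear": [-1,0.3,15],"turn": [0,0,0]}
    - {"grip": 0.55,"linear": [-1,0.3,45],"turn": [0,0,0]}
    - {"grip": 0.55,"linear": [-1,0.3,80],"turn": [0,0,0]}
    - {"grip": 0.75,"linear": [-8,-20,108],"turn": [0,0,0]}
    - {"grip": 0.95,"linear": [-15,-50,112],"turn": [0,0,0]}
    - {"grip": 0.95,"linear": [-22,-85,112],"turn": [0,0,0]}
    - {"grip": 0.95,"linear": [-28,-110,112],"turn": [0,0,0]}

```text
time: 5.9
tool_pos: [0.655, -0.0974, 0.2149]
tool_rot: [3.14, 0.001, 1.237]
contact_force: [0.5, -0.1, -0.6]
opening: 0.0781
```

Run:
```python
from h import *
import cv2
s=observe()
print(s["time"],s["tool_pos"],s["contact_force"],s["opening"])
im=read_camera("wrist")[:,:,::-1].copy(); im=cv2.resize(im,None,fx=1.4,fy=1.4)
F=V(-.3339,.5945,-.1130)
pts=wproj(F([lever(1.1),[0,0,.134],[.0548,.1889,.013],[-.0548,.1889,.013],[-.0548,-.0789,.013],[0.0548,-.0789,.013],handle(5.9078,.195)]),s); print((pts*1.4).round(1))
for p in pts: cv2.drawMarker(im,tuple((p*1.4).astype(int)),(0,0,255),0,10,1)
cv2.imwrite("pics/w4.png",im)
cv2.imwrite("pics/scene4.png",cv2.resize(read_camera("scene")[180:300,200:340,::-1],None,fx=5,fy=5,interpolation=2))
```

```text
5.9 [ 0.65501642 -0.09736909  0.21491164] [ 0.4642479  -0.07622249 -0.61115329] 0.07805984484207251
[[572.9 276.1]
 [316.6 212.9]
 [562.5 267.4]
 [569.6 138.4]
 [240.6 134. ]
 [246.  266.4]
 [253.  356.2]]
```

View pics/w4.png

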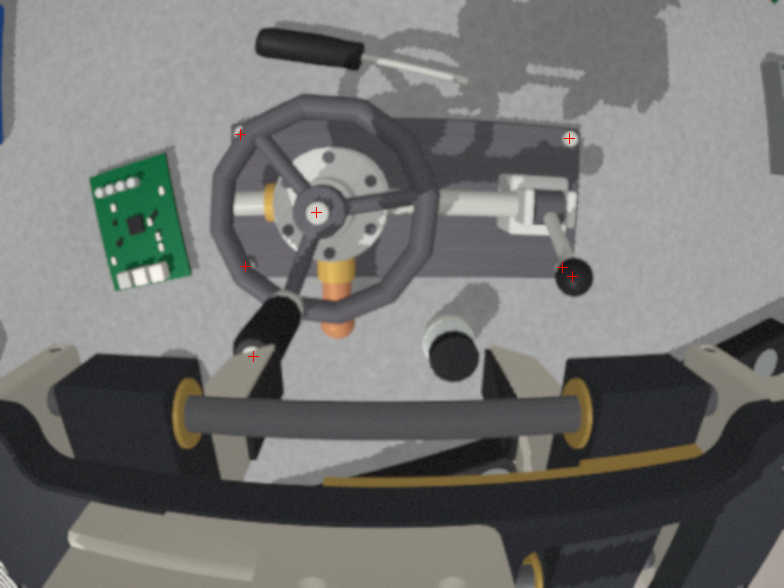

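View pics/scene4.png

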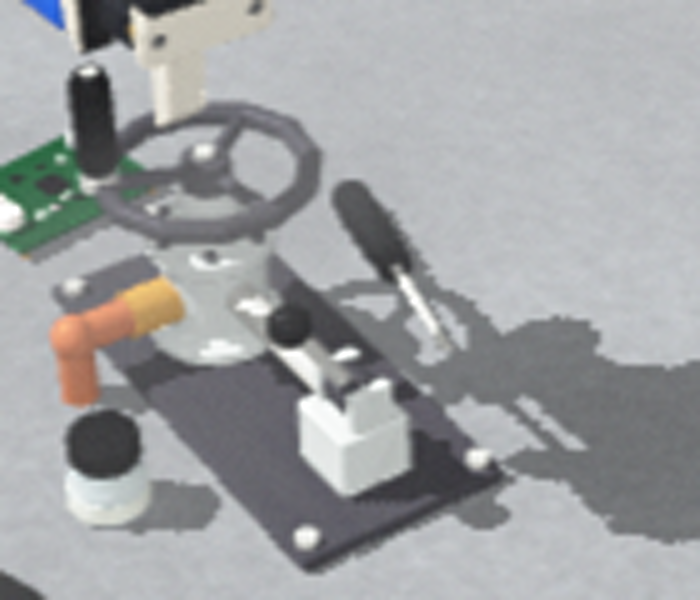

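Call:
apply_moves:
  grip_force: 30
  increments:
    - {"grip": 0.95,"linear": [-8,-28,0],"turn": [0,0,0]}
    - {"grip": 0.95,"linear": [-15,-52,0],"turn": [0,0,0]}
    - {"grip": 0.95,"linear": [-15,-54.5,-5],"turn": [0,0,0]}
    - {"grip": 0.95,"linear": [-15,-54.5,-25],"turn": [0,0,0]}
    - {"grip": 0.95,"linear": [-15,-54.5,-50],"turn": [0,0,0]}
    - {"grip": 0.95,"linear": [-15,-54.5,-69],"turn": [0,0,0]}
    - {"grip": 0.6,"linear": [-15,-54.5,-69],"turn": [0,0,0]}
    - {"grip": 0.4,"linear": [-15,-54.5,-69],"turn": [0,0,0]}
    - {"grip": 0.4,"linear": [-15,-54.5,-69],"turn": [0,0,0]}

```text
time: 6.9
tool_pos: [0.6413, -0.1494, 0.1461]
tool_rot: [3.139, -0.0, 1.238]
contact_force: [0.7, 0.0, 0.0]
opening: 0.0675
```

Run:
```python
from h import *
import cv2
s=observe()
print(s["time"],s["tool_pos"],s["contact_force"],s["opening"])
im=read_camera("wrist")[:,:,::-1].copy(); im=cv2.resize(im,None,fx=1.4,fy=1.4)
cv2.imwrite("pics/w5.png",im)
cv2.imwrite("pics/scene5.png",cv2.resize(read_camera("scene")[180:300,200:340,::-1],None,fx=5,fy=5,interpolation=2))
```

```text
6.9 [ 0.64128619 -0.14944392  0.14612442] [0.70344664 0.04806151 0.01463702] 0.06749884829423929
```

View pics/w5.png

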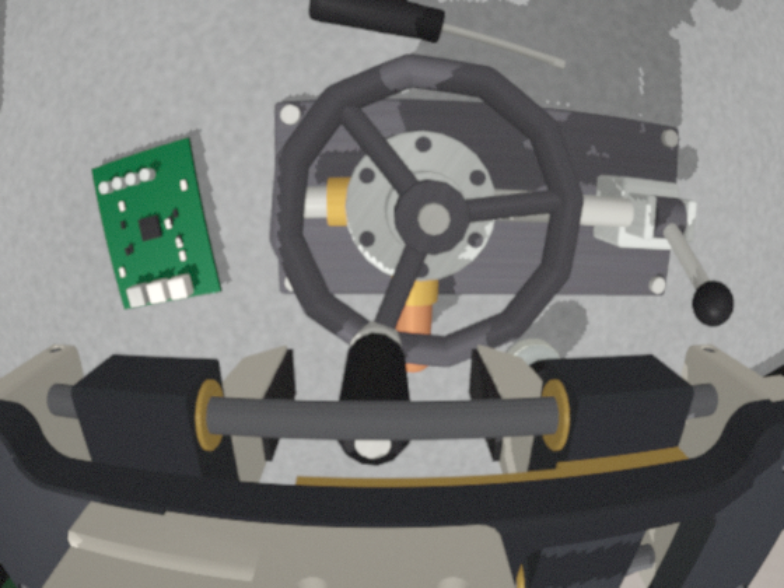

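Call:
apply_moves:
  grip_force: 30
  increments:
    - {"grip": 0.0,"linear": [-1,-2,0],"turn": [0,0,0]}
    - {"grip": 0.0,"linear": [-1,-2,0],"turn": [0,0,0]}
    - {"grip": 0.0,"linear": [-1,-2,0],"turn": [0,0,0]}
    - {"grip": 0.0,"linear": [-1,-2,0],"turn": [0,0,0]}
    - {"grip": 0.0,"linear": [-1,-2,0],"turn": [0,0,0]}
    - {"grip": 0.0,"linear": [-1,-2,0],"turn": [0,0,0]}

```text
time: 7.6
tool_pos: [0.6393, -0.1517, 0.1446]
tool_rot: [-3.142, -0.0, 1.238]
contact_force: [0.1, 0.4, 1.3]
opening: 0.0234
```

Run:
```python
import numpy as np
f0=np.radians(-40.8)
for d in list(range(0,91,9))+list(range(100,361,10)):
    f=f0-np.radians(d); print(d,(60*np.cos(f)-60*np.cos(f0)).round(1),(60*np.sin(f)-60*np.sin(f0)).round(1))
```

```text
0 0.0 0.0
9 -6.7 -6.6
18 -14.3 -12.1
27 -22.7 -16.3
36 -31.7 -19.2
45 -41.0 -20.6
54 -50.4 -20.6
63 -59.7 -19.1
72 -68.7 -16.1
81 -77.0 -11.8
90 -84.6 -6.2
100 -91.9 1.3
110 -97.8 9.9
120 -102.1 19.5
130 -104.6 29.6
140 -105.4 40.0
150 -104.4 50.4
160 -101.5 60.5
170 -97.0 69.9
180 -90.8 78.4
190 -83.3 85.7
200 -74.7 91.6
210 -65.2 95.9
220 -55.0 98.4
230 -44.6 99.2
240 -34.2 98.1
250 -24.1 95.3
260 -14.7 90.7
270 -6.2 84.6
280 1.1 77.1
290 7.0 68.5
300 11.2 58.9
310 13.8 48.8
320 14.6 38.4
330 13.5 28.0
340 10.7 17.9
350 6.1 8.5
360 0.0 0.0
```

Call:
apply_moves:
  increments:
    - {"grip": 0.0,"linear": [-3,-3.5,0],"turn": [0,0,0]}
    - {"grip": 0.0,"linear": [-6.7,-6.6,0],"turn": [0,0,0]}
    - {"grip": 0.0,"linear": [-14.3,-12.1,0],"turn": [0,0,0]}
    - {"grip": 0.0,"linear": [-22.7,-16.3,0],"turn": [0,0,0]}
    - {"grip": 0.0,"linear": [-31.7,-19.2,0],"turn": [0,0,0]}
    - {"grip": 0.0,"linear": [-41,-20.6,0],"turn": [0,0,0]}
    - {"grip": 0.0,"linear": [-41,-20.6,0],"turn": [0,0,0]}

```text
time: 8.3
tool_pos: [0.5964, -0.1725, 0.1445]
tool_rot: [-3.139, 0.0, 1.237]
contact_force: [-3.0, 2.5, 1.2]
opening: 0.0235
```

Call:
apply_moves:
  increments:
    - {"grip": 0.0,"linear": [-9.4,0,0],"turn": [0,0,0]}
    - {"grip": 0.0,"linear": [-18.7,1.5,0],"turn": [0,0,0]}
    - {"grip": 0.0,"linear": [-27.7,4.5,0],"turn": [0,0,0]}
    - {"grip": 0.0,"linear": [-36,8.8,0],"turn": [0,0,0]}
    - {"grip": 0.0,"linear": [-43.6,14.4,0],"turn": [0,0,0]}
    - {"grip": 0.0,"linear": [-43.6,14.4,0],"turn": [0,0,0]}

```text
time: 8.9
tool_pos: [0.5534, -0.1569, 0.1446]
tool_rot: [-3.14, -0.0, 1.238]
contact_force: [1.0, 4.1, 0.5]
opening: 0.0232
```

Call:
apply_moves:
  increments:
    - {"grip": 0.0,"linear": [-3.8,3.5,0],"turn": [0,0,0]}
    - {"grip": 0.0,"linear": [-7.3,7.5,0],"turn": [0,0,0]}
    - {"grip": 0.0,"linear": [-7.3,7.5,0],"turn": [0,0,0]}

```text
time: 9.2
tool_pos: [0.547, -0.15, 0.1446]
tool_rot: [-3.141, -0.0, 1.238]
contact_force: [2.5, 3.0, 0.7]
opening: 0.0235
```

Call:
apply_moves:
  increments:
    - {"grip": 0.0,"linear": [-3.2,4.2,0],"turn": [0,0,0]}
    - {"grip": 0.0,"linear": [-5.9,8.6,0],"turn": [0,0,0]}
    - {"grip": 0.0,"linear": [-5.9,8.6,0],"turn": [0,0,0]}

```text
time: 9.5
tool_pos: [0.5412, -0.1412, 0.1446]
tool_rot: [-3.141, -0.0, 1.238]
contact_force: [3.3, 2.9, -0.6]
opening: 0.0234
```

Call:
apply_moves:
  increments:
    - {"grip": 0.0,"linear": [-2.4,4.7,0],"turn": [0,0,0]}
    - {"grip": 0.0,"linear": [-4.3,9.6,0],"turn": [0,0,0]}
    - {"grip": 0.0,"linear": [-4.3,9.6,0],"turn": [0,0,0]}

```text
time: 9.8
tool_pos: [0.5369, -0.1315, 0.1445]
tool_rot: [-3.141, -0.0, 1.238]
contact_force: [3.4, 2.4, -0.4]
opening: 0.0233
```

Call:
apply_moves:
  increments:
    - {"grip": 0.0,"linear": [-1.5,5,0],"turn": [0,0,0]}
    - {"grip": 0.0,"linear": [-2.5,10.1,0],"turn": [0,0,0]}
    - {"grip": 0.0,"linear": [-2.5,10.1,0],"turn": [0,0,0]}

```text
time: 10.1
tool_pos: [0.5345, -0.1214, 0.1446]
tool_rot: [-3.141, -0.0, 1.238]
contact_force: [3.6, 1.5, -0.5]
opening: 0.0235
```

Call:
apply_moves:
  increments:
    - {"grip": 0.0,"linear": [-0.6,5.2,0],"turn": [0,0,0]}
    - {"grip": 0.0,"linear": [-0.8,10.4,0],"turn": [0,0,0]}
    - {"grip": 0.0,"linear": [-0.8,10.4,0],"turn": [0,0,0]}

```text
time: 10.4
tool_pos: [0.5339, -0.111, 0.1446]
tool_rot: [-3.141, -0.001, 1.238]
contact_force: [3.8, 0.5, -0.9]
opening: 0.0229
```

Call:
apply_moves:
  increments:
    - {"grip": 0.0,"linear": [0.3,5.2,0],"turn": [0,0,0]}
    - {"grip": 0.0,"linear": [1,10.4,0],"turn": [0,0,0]}
    - {"grip": 0.0,"linear": [1,10.4,0],"turn": [0,0,0]}

```text
time: 10.7
tool_pos: [0.535, -0.1006, 0.1445]
tool_rot: [-3.142, -0.001, 1.238]
contact_force: [3.3, 0.4, -1.5]
opening: 0.0235
```

Call:
apply_moves:
  increments:
    - {"grip": 0.0,"linear": [1.2,5.1,0],"turn": [0,0,0]}
    - {"grip": 0.0,"linear": [2.9,10.1,0],"turn": [0,0,0]}
    - {"grip": 0.0,"linear": [2.9,10.1,0],"turn": [0,0,0]}

```text
time: 11.0
tool_pos: [0.538, -0.0905, 0.1445]
tool_rot: [-3.142, -0.001, 1.238]
contact_force: [3.0, 1.1, -0.6]
opening: 0.0232
```

160→170: (4.5, 9.4).

Call:
apply_moves:
  increments:
    - {"grip": 0.0,"linear": [2,4.8,0],"turn": [0,0,0]}
    - {"grip": 0.0,"linear": [4.5,9.4,0],"turn": [0,0,0]}
    - {"grip": 0.0,"linear": [4.5,9.4,0],"turn": [0,0,0]}

```text
time: 11.3
tool_pos: [0.5427, -0.0812, 0.1446]
tool_rot: [3.141, -0.001, 1.238]
contact_force: [3.0, 0.2, 0.3]
opening: 0.0233
```

Call:
apply_moves:
  increments:
    - {"grip": 0.0,"linear": [2.8,4.4,0],"turn": [0,0,0]}
    - {"grip": 0.0,"linear": [6.2,8.5,0],"turn": [0,0,0]}
    - {"grip": 0.0,"linear": [6.2,8.5,0],"turn": [0,0,0]}

```text
time: 11.6
tool_pos: [0.549, -0.0727, 0.1445]
tool_rot: [3.141, -0.001, 1.238]
contact_force: [3.1, -0.6, -0.5]
opening: 0.0236
```

180→190: (7.5, 7.3).

Call:
apply_moves:
  increments:
    - {"grip": 0.0,"linear": [3.6,3.9,0],"turn": [0,0,0]}
    - {"grip": 0.0,"linear": [7.5,7.3,0],"turn": [0,0,0]}
    - {"grip": 0.0,"linear": [7.5,7.3,0],"turn": [0,0,0]}

```text
time: 11.9
tool_pos: [0.5566, -0.0655, 0.1445]
tool_rot: [3.141, -0.001, 1.238]
contact_force: [3.2, -0.5, 0.6]
opening: 0.023
```

Call:
apply_moves:
  increments:
    - {"grip": 0.0,"linear": [4.2,3.2,0],"turn": [0,0,0]}
    - {"grip": 0.0,"linear": [8.6,5.9,0],"turn": [0,0,0]}
    - {"grip": 0.0,"linear": [8.6,5.9,0],"turn": [0,0,0]}

```text
time: 12.2
tool_pos: [0.5653, -0.0597, 0.1446]
tool_rot: [3.141, -0.001, 1.238]
contact_force: [2.3, -1.4, 0.5]
opening: 0.0233
```

200→210: (9.5, 4.3).

Call:
apply_moves:
  increments:
    - {"grip": 0.0,"linear": [4.7,2.4,0],"turn": [0,0,0]}
    - {"grip": 0.0,"linear": [9.5,4.3,0],"turn": [0,0,0]}
    - {"grip": 0.0,"linear": [9.5,4.3,0],"turn": [0,0,0]}

```text
time: 12.5
tool_pos: [0.5749, -0.0556, 0.1445]
tool_rot: [3.141, -0.001, 1.238]
contact_force: [2.7, -2.9, 1.6]
opening: 0.0234
```

Call:
apply_moves:
  increments:
    - {"grip": 0.0,"linear": [5,1.5,0],"turn": [0,0,0]}
    - {"grip": 0.0,"linear": [10.2,2.5,0],"turn": [0,0,0]}
    - {"grip": 0.0,"linear": [10.2,2.5,0],"turn": [0,0,0]}

```text
time: 12.8
tool_pos: [0.5852, -0.0531, 0.1445]
tool_rot: [3.141, -0.001, 1.238]
contact_force: [1.4, -1.1, 1.6]
opening: 0.023
```

220→230: (10.4, 0.8).

Call:
apply_moves:
  increments:
    - {"grip": 0.0,"linear": [5.2,0.6,0],"turn": [0,0,0]}
    - {"grip": 0.0,"linear": [10.4,0.8,0],"turn": [0,0,0]}
    - {"grip": 0.0,"linear": [10.4,0.8,0],"turn": [0,0,0]}

```text
time: 13.1
tool_pos: [0.5956, -0.0525, 0.1446]
tool_rot: [3.141, -0.001, 1.238]
contact_force: [1.3, -0.7, 0.8]
opening: 0.0235
```

Call:
apply_moves:
  increments:
    - {"grip": 0.0,"linear": [5.2,-0.3,0],"turn": [0,0,0]}
    - {"grip": 0.0,"linear": [10.4,-1,0],"turn": [0,0,0]}
    - {"grip": 0.0,"linear": [10.4,-1,0],"turn": [0,0,0]}

```text
time: 13.4
tool_pos: [0.6061, -0.0537, 0.1446]
tool_rot: [3.14, -0.0, 1.237]
contact_force: [0.9, -2.1, 1.5]
opening: 0.0235
```

240→250: (10.1, -2.8).

Call:
apply_moves:
  increments:
    - {"grip": 0.0,"linear": [5.1,-1.2,0],"turn": [0,0,0]}
    - {"grip": 0.0,"linear": [10.1,-2.8,0],"turn": [0,0,0]}
    - {"grip": 0.0,"linear": [10.1,-2.8,0],"turn": [0,0,0]}

```text
time: 13.7
tool_pos: [0.6161, -0.0567, 0.1446]
tool_rot: [3.14, -0.0, 1.237]
contact_force: [1.0, -3.0, 1.9]
opening: 0.0233
```

Call:
apply_moves:
  increments:
    - {"grip": 0.0,"linear": [4.8,-2,0],"turn": [0,0,0]}
    - {"grip": 0.0,"linear": [9.4,-4.6,0],"turn": [0,0,0]}
    - {"grip": 0.0,"linear": [9.4,-4.6,0],"turn": [0,0,0]}

```text
time: 14.0
tool_pos: [0.6254, -0.0614, 0.1445]
tool_rot: [3.14, -0.0, 1.237]
contact_force: [0.5, -2.5, 2.1]
opening: 0.0233
```

260→270: (8.5, -6.1).

Call:
apply_moves:
  increments:
    - {"grip": 0.0,"linear": [4.4,-2.8,0],"turn": [0,0,0]}
    - {"grip": 0.0,"linear": [8.5,-6.1,0],"turn": [0,0,0]}
    - {"grip": 0.0,"linear": [8.5,-6.1,0],"turn": [0,0,0]}

```text
time: 14.3
tool_pos: [0.6339, -0.0677, 0.1446]
tool_rot: [3.14, 0.0, 1.237]
contact_force: [-0.3, -3.0, 1.5]
opening: 0.0232
```

Call:
apply_moves:
  increments:
    - {"grip": 0.0,"linear": [3.9,-3.6,0],"turn": [0,0,0]}
    - {"grip": 0.0,"linear": [7.3,-7.5,0],"turn": [0,0,0]}
    - {"grip": 0.0,"linear": [7.3,-7.5,0],"turn": [0,0,0]}

```text
time: 14.6
tool_pos: [0.641, -0.0753, 0.1445]
tool_rot: [3.141, 0.0, 1.237]
contact_force: [-2.2, -2.6, 1.8]
opening: 0.0234
```

Call:
apply_moves:
  increments:
    - {"grip": 0.0,"linear": [3.2,-4.2,0],"turn": [0,0,0]}
    - {"grip": 0.0,"linear": [5.9,-8.6,0],"turn": [0,0,0]}
    - {"grip": 0.0,"linear": [5.9,-8.6,0],"turn": [0,0,0]}

```text
time: 14.9
tool_pos: [0.6468, -0.084, 0.1445]
tool_rot: [3.141, 0.0, 1.237]
contact_force: [-2.9, -3.4, 2.8]
opening: 0.0231
```

Call:
apply_moves:
  increments:
    - {"grip": 0.0,"linear": [2.3,-4.7,0],"turn": [0,0,0]}
    - {"grip": 0.0,"linear": [4.2,-9.6,0],"turn": [0,0,0]}
    - {"grip": 0.0,"linear": [4.2,-9.6,0],"turn": [0,0,0]}

```text
time: 15.2
tool_pos: [0.6509, -0.0936, 0.1445]
tool_rot: [3.141, 0.0, 1.237]
contact_force: [-1.6, -2.9, 2.7]
opening: 0.0231
```

Call:
apply_moves:
  increments:
    - {"grip": 0.0,"linear": [1.5,-5,0],"turn": [0,0,0]}
    - {"grip": 0.0,"linear": [2.6,-10.1,0],"turn": [0,0,0]}
    - {"grip": 0.0,"linear": [2.6,-10.1,0],"turn": [0,0,0]}

```text
time: 15.5
tool_pos: [0.6533, -0.1038, 0.1445]
tool_rot: [3.141, 0.0, 1.237]
contact_force: [-2.9, -2.8, 2.3]
opening: 0.0237
```

Call:
apply_moves:
  increments:
    - {"grip": 0.0,"linear": [0.6,-5.2,0],"turn": [0,0,0]}
    - {"grip": 0.0,"linear": [0.8,-10.4,0],"turn": [0,0,0]}
    - {"grip": 0.0,"linear": [0.8,-10.4,0],"turn": [0,0,0]}

```text
time: 15.8
tool_pos: [0.6539, -0.1142, 0.1445]
tool_rot: [3.141, 0.0, 1.237]
contact_force: [-2.9, -1.0, 3.4]
opening: 0.0233
```

Call:
apply_moves:
  increments:
    - {"grip": 0.0,"linear": [-0.3,-5.2,0],"turn": [0,0,0]}
    - {"grip": 0.0,"linear": [-1.1,-10.4,0],"turn": [0,0,0]}
    - {"grip": 0.0,"linear": [-1.1,-10.4,0],"turn": [0,0,0]}

```text
time: 16.1
tool_pos: [0.6527, -0.1246, 0.1445]
tool_rot: [3.141, 0.001, 1.237]
contact_force: [-3.0, -0.1, 2.8]
opening: 0.0235
```

330→340: (-2.8, -10.1).

Call:
apply_moves:
  increments:
    - {"grip": 0.0,"linear": [-1.2,-5.1,0],"turn": [0,0,0]}
    - {"grip": 0.0,"linear": [-2.8,-10.1,0],"turn": [0,0,0]}
    - {"grip": 0.0,"linear": [-2.8,-10.1,0],"turn": [0,0,0]}

```text
time: 16.4
tool_pos: [0.6506, -0.1324, 0.1446]
tool_rot: [3.141, -0.003, 1.238]
contact_force: [0.8, 8.5, 1.9]
opening: 0.023
```

Call:
apply_moves:
  increments:
    - {"grip": 0.0,"linear": [-0.5,-1.5,0],"turn": [0,0,0]}
    - {"grip": 0.0,"linear": [-0.5,-1.5,0],"turn": [0,0,0]}
    - {"grip": 0.0,"linear": [-0.5,-1.5,0],"turn": [0,0,0]}
    - {"grip": 0.0,"linear": [-0.5,-1.5,0],"turn": [0,0,0]}

```text
time: 16.8
tool_pos: [0.6505, -0.1324, 0.1445]
tool_rot: [3.141, -0.005, 1.239]
contact_force: [2.1, 12.8, 2.2]
opening: 0.0236
```

Call:
apply_moves:
  increments:
    - {"grip": 0.0,"linear": [0,0,0],"turn": [0,0,0]}
    - {"grip": 0.0,"linear": [0,0,0],"turn": [0,0,0]}
    - {"grip": 0.0,"linear": [0,0,0],"turn": [0,0,0]}
    - {"grip": 0.0,"linear": [0,0,0],"turn": [0,0,0]}
    - {"grip": 0.0,"linear": [0,0,0],"turn": [0,0,0]}
    - {"grip": 0.0,"linear": [0,0,0],"turn": [0,0,0]}
    - {"grip": 0.0,"linear": [0.5,1.5,0],"turn": [0,0,0]}
    - {"grip": 0.0,"linear": [0.5,2,0],"turn": [0,0,0]}
    - {"grip": 0.0,"linear": [0.5,2,0],"turn": [0,0,0]}
    - {"grip": 0.0,"linear": [0.5,2,0],"turn": [0,0,0]}

```text
time: 17.8
tool_pos: [0.6506, -0.1324, 0.1446]
tool_rot: [3.141, -0.002, 1.238]
contact_force: [1.1, 6.1, 2.0]
opening: 0.0235
```

Run:
```python
from h import *
import cv2
s=observe()
print(s["time"],s["tool_pos"],s["tool_rot"],s["contact_force"],s["opening"])
np.save("wstop.npy",read_camera("wrist")); np.save("tstop.npy",read_camera("top")); np.save("sstop.npy",read_camera("scene"))
cv2.imwrite("pics/w6.png",cv2.resize(np.load("wstop.npy")[:,:,::-1],None,fx=1.4,fy=1.4))
v=s["tool_pos"][:2]-[.5945,-.113]; print(np.hypot(*v),np.degrees(np.arctan2(v[1],v[0])))
```

```text
17.8 [ 0.65056119 -0.1323916   0.1445665 ] [ 3.14082623e+00 -1.87758732e-03  1.23787498e+00] [1.10262274 6.1138524  1.97033581] 0.02348417742643215
0.059320239942817675 -19.080535668897756
```

View pics/w6.png

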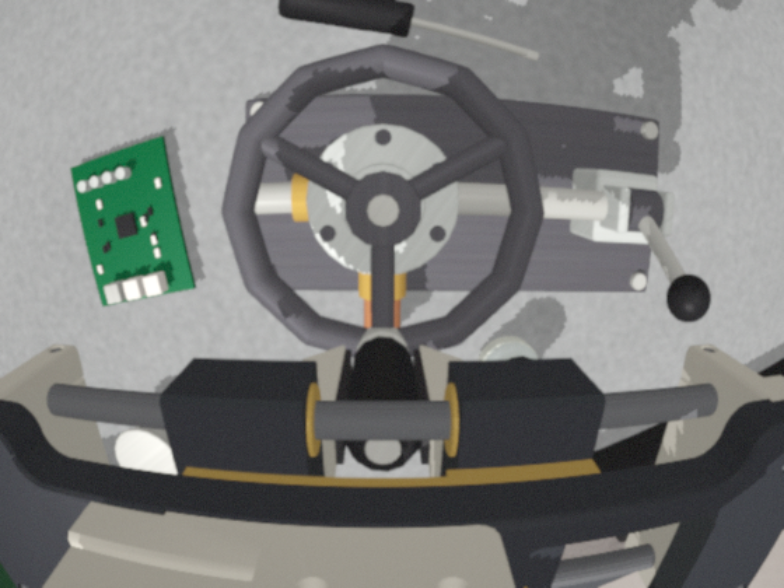

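Run:
```python
import numpy as np
f0=np.radians(-19.37)
for k in range(3):
  b=f0+np.radians(120*k)
  for d in range(12,121,12):
    f=b+np.radians(d); print(120*k+d,(60*np.cos(f)-60*np.cos(b)).round(1),(60*np.sin(f)-60*np.sin(b)).round(1))
```

```text
12 2.9 12.2
24 3.2 24.7
36 0.9 37.1
48 -3.9 48.6
60 -11.1 59.0
72 -20.2 67.6
84 -30.9 74.1
96 -42.7 78.3
108 -55.2 79.9
120 -67.7 78.9
132 -12.0 -3.6
144 -23.0 -9.6
156 -32.5 -17.8
168 -40.2 -27.7
180 -45.5 -39.1
192 -48.4 -51.3
204 -48.7 -63.8
216 -46.4 -76.1
228 -41.6 -87.7
240 -34.5 -98.0
252 9.1 -8.6
264 19.8 -15.1
276 31.7 -19.3
288 44.1 -20.9
300 56.6 -19.9
312 68.6 -16.3
324 79.6 -10.3
336 89.2 -2.1
348 96.8 7.8
360 102.1 19.2
```

Call:
apply_moves:
  increments:
    - {"grip": 0.0,"linear": [1.5,7.5,0],"turn": [0,0,0]}
    - {"grip": 0.0,"linear": [3.4,19.5,0],"turn": [0,0,0]}
    - {"grip": 0.0,"linear": [2.4,32.4,0],"turn": [0,0,0]}
    - {"grip": 0.0,"linear": [-1.3,44.4,0],"turn": [0,0,0]}
    - {"grip": 0.0,"linear": [-7.2,55.4,0],"turn": [0,0,0]}
    - {"grip": 0.0,"linear": [-15.5,65,0],"turn": [0,0,0]}
    - {"grip": 0.0,"linear": [-25.5,72.5,0],"turn": [0,0,0]}
    - {"grip": 0.0,"linear": [-36.7,78,0],"turn": [0,0,0]}
    - {"grip": 0.0,"linear": [-49,81,0],"turn": [0,0,0]}
    - {"grip": 0.0,"linear": [-61.5,81,0],"turn": [0,0,0]}

```text
time: 18.95
tool_pos: [0.5879, -0.0527, 0.1446]
tool_rot: [3.14, 0.002, 1.238]
contact_force: [3.7, -10.5, -0.7]
opening: 0.0233
```

Call:
apply_moves:
  increments:
    - {"grip": 0.0,"linear": [-6.2,-2,0],"turn": [0,0,0]}
    - {"grip": 0.0,"linear": [-6.2,-2,0],"turn": [0,0,0]}
    - {"grip": 0.0,"linear": [-6.2,-2,0],"turn": [0,0,0]}

```text
time: 19.25
tool_pos: [0.5816, -0.0537, 0.1445]
tool_rot: [-3.14, -0.0, 1.238]
contact_force: [-1.7, -1.6, 2.6]
opening: 0.0236
```

Call:
apply_moves:
  increments:
    - {"grip": 0.0,"linear": [-10.7,-3.4,0],"turn": [0,0,0]}
    - {"grip": 0.0,"linear": [-22,-9.6,0],"turn": [0,0,0]}
    - {"grip": 0.0,"linear": [-31.5,-17.8,0],"turn": [0,0,0]}
    - {"grip": 0.0,"linear": [-39.2,-27.7,0],"turn": [0,0,0]}
    - {"grip": 0.0,"linear": [-44.5,-39.1,0],"turn": [0,0,0]}
    - {"grip": 0.0,"linear": [-47.4,-51.3,0],"turn": [0,0,0]}
    - {"grip": 0.0,"linear": [-47.7,-63.8,0],"turn": [0,0,0]}
    - {"grip": 0.0,"linear": [-45.4,-76.1,0],"turn": [0,0,0]}
    - {"grip": 0.0,"linear": [-40.6,-87.7,0],"turn": [0,0,0]}
    - {"grip": 0.0,"linear": [-33.5,-98,0],"turn": [0,0,0]}

```text
time: 20.25
tool_pos: [0.5497, -0.1532, 0.1445]
tool_rot: [3.141, -0.001, 1.237]
contact_force: [4.5, 7.0, 1.1]
opening: 0.0236
```

Call:
apply_moves:
  increments:
    - {"grip": 0.0,"linear": [9.1,-8.6,0],"turn": [0,0,0]}
    - {"grip": 0.0,"linear": [19.8,-15.1,0],"turn": [0,0,0]}
    - {"grip": 0.0,"linear": [31.7,-19.3,0],"turn": [0,0,0]}
    - {"grip": 0.0,"linear": [44.1,-20.9,0],"turn": [0,0,0]}
    - {"grip": 0.0,"linear": [56.6,-19.9,0],"turn": [0,0,0]}
    - {"grip": 0.0,"linear": [68.6,-16.3,0],"turn": [0,0,0]}
    - {"grip": 0.0,"linear": [79.6,-10.3,0],"turn": [0,0,0]}
    - {"grip": 0.0,"linear": [89.2,-2.1,0],"turn": [0,0,0]}
    - {"grip": 0.0,"linear": [96.8,7.8,0],"turn": [0,0,0]}
    - {"grip": 0.0,"linear": [102.1,19.2,0],"turn": [0,0,0]}

```text
time: 21.25
tool_pos: [0.6502, -0.1335, 0.1445]
tool_rot: [-3.138, 0.002, 1.238]
contact_force: [-10.3, 0.6, 7.4]
opening: 0.0235
```

Run:
```python
from h import *
import cv2
s=observe()
print(s["time"],s["tool_pos"],s["tool_rot"],s["contact_force"],s["opening"],s["qpos"])
cv2.imwrite("pics/w7.png",cv2.resize(read_camera("wrist")[:,:,::-1],None,fx=1.4,fy=1.4))
```

```text
21.25 [ 0.65017938 -0.13353339  0.14449606] [-3.13811630e+00  1.67048126e-03  1.23754020e+00] [-10.30677154   0.57140417   7.39500557] 0.02354306924145233 [-0.31714309  0.66534152  1.21106018 -0.00169081  1.26869418 -1.55417449]
```

View pics/w7.png

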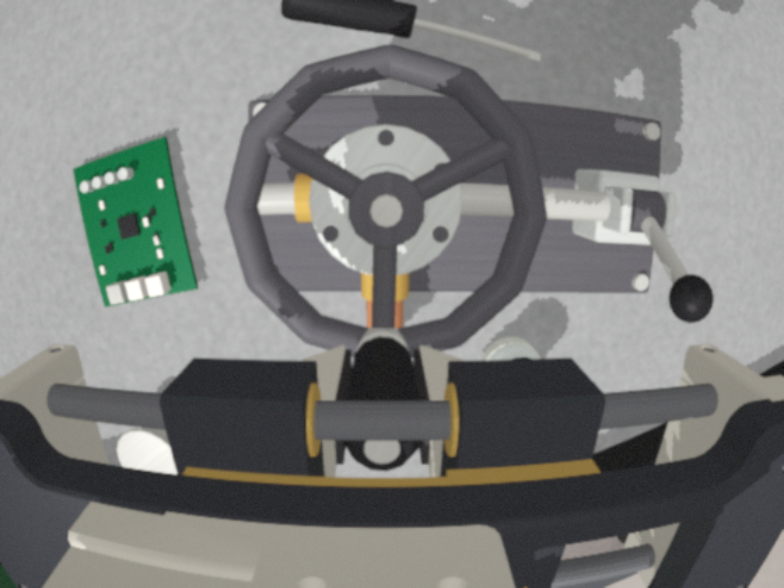

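Call:
apply_moves:
  increments:
    - {"grip": 0.0,"linear": [2.2,12.2,0],"turn": [0,0,0]}
    - {"grip": 0.0,"linear": [2.5,24.7,0],"turn": [0,0,0]}
    - {"grip": 0.0,"linear": [0.2,37.1,0],"turn": [0,0,0]}
    - {"grip": 0.0,"linear": [-4.6,48.6,0],"turn": [0,0,0]}
    - {"grip": 0.0,"linear": [-11.8,59,0],"turn": [0,0,0]}
    - {"grip": 0.0,"linear": [-20.9,67.6,0],"turn": [0,0,0]}
    - {"grip": 0.0,"linear": [-31.6,74.1,0],"turn": [0,0,0]}
    - {"grip": 0.0,"linear": [-43.4,78.3,0],"turn": [0,0,0]}
    - {"grip": 0.0,"linear": [-55.9,79.9,0],"turn": [0,0,0]}
    - {"grip": 0.0,"linear": [-68.4,78.9,0],"turn": [0,0,0]}

```text
time: 22.3
tool_pos: [0.5821, -0.0536, 0.1446]
tool_rot: [3.14, -0.0, 1.238]
contact_force: [3.8, -6.2, -1.0]
opening: 0.0235
```

Call:
apply_moves:
  increments:
    - {"grip": 0.0,"linear": [-12,-3.6,0],"turn": [0,0,0]}
    - {"grip": 0.0,"linear": [-23,-9.6,0],"turn": [0,0,0]}
    - {"grip": 0.0,"linear": [-32.5,-17.8,0],"turn": [0,0,0]}
    - {"grip": 0.0,"linear": [-40.2,-27.7,0],"turn": [0,0,0]}
    - {"grip": 0.0,"linear": [-45.5,-39.1,0],"turn": [0,0,0]}
    - {"grip": 0.0,"linear": [-48.4,-51.3,0],"turn": [0,0,0]}
    - {"grip": 0.0,"linear": [-48.7,-63.8,0],"turn": [0,0,0]}
    - {"grip": 0.0,"linear": [-46.4,-76.1,0],"turn": [0,0,0]}
    - {"grip": 0.0,"linear": [-41.6,-87.7,0],"turn": [0,0,0]}
    - {"grip": 0.0,"linear": [-34.5,-98,0],"turn": [0,0,0]}

```text
time: 23.3
tool_pos: [0.5479, -0.1512, 0.1445]
tool_rot: [-3.141, -0.003, 1.237]
contact_force: [5.3, 7.8, 1.4]
opening: 0.0235
```

Call:
apply_moves:
  increments:
    - {"grip": 0.0,"linear": [9.1,-8.6,0],"turn": [0,0,0]}
    - {"grip": 0.0,"linear": [19.8,-15.1,0],"turn": [0,0,0]}
    - {"grip": 0.0,"linear": [31.7,-19.3,0],"turn": [0,0,0]}
    - {"grip": 0.0,"linear": [44.1,-20.9,0],"turn": [0,0,0]}
    - {"grip": 0.0,"linear": [56.6,-19.9,0],"turn": [0,0,0]}
    - {"grip": 0.0,"linear": [68.6,-16.3,0],"turn": [0,0,0]}
    - {"grip": 0.0,"linear": [79.6,-10.3,0],"turn": [0,0,0]}
    - {"grip": 0.0,"linear": [89.2,-2.1,0],"turn": [0,0,0]}
    - {"grip": 0.0,"linear": [96.8,7.8,0],"turn": [0,0,0]}
    - {"grip": 0.0,"linear": [96.8,7.8,0],"turn": [0,0,0]}

```text
time: 24.3
tool_pos: [0.6458, -0.1426, 0.1445]
tool_rot: [3.141, -0.001, 1.239]
contact_force: [2.4, 1.6, 2.7]
opening: 0.0236
```

Call:
apply_moves:
  increments:
    - {"grip": 0.0,"linear": [2.8,5,0],"turn": [0,0,0]}
    - {"grip": 0.0,"linear": [4.8,9.8,0],"turn": [0,0,0]}
    - {"grip": 0.0,"linear": [4.8,9.8,0],"turn": [0,0,0]}
    - {"grip": 0.0,"linear": [4.8,9.8,0],"turn": [0,0,0]}

```text
time: 24.7
tool_pos: [0.6499, -0.1339, 0.1446]
tool_rot: [3.141, -0.001, 1.238]
contact_force: [3.3, 1.7, 1.4]
opening: 0.0235
```

```bash
cat > cmp.py <<'E'
from h import *
import cv2,sys
s=observe()
print(s["time"],s["tool_pos"],s["tool_rot"],s["contact_force"],s["opening"])
v=s["tool_pos"][:2]-[.594,-.1125]; print("ang rel stop",np.degrees(np.arctan2(v[1],v[0]))-np.degrees(np.arctan2(-.1323916+.1125,.65056119-.594)))
w=read_camera("wrist"); a=np.load("wstop.npy")
# spoke centreline in both: dark spoke below hub, rows 165-220 around col 272
for im in (a,w):
    cv2.imwrite(f"pics/cmp{sys.argv[1]}_{0 if im is a else 1}.png",cv2.resize(im[120:270,200:350,::-1],None,fx=4,fy=4,interpolation=2))
both=np.hstack([cv2.resize(im[100:270,180:370,::-1],None,fx=2.1,fy=2.1,interpolation=2) for im in(a,w)])
cv2.imwrite(f"pics/cmp{sys.argv[1]}.png",both)
E
python3 cmp.py 1
```

```text
24.7 [ 0.64994878 -0.1338992   0.14458456] [ 3.14105388e+00 -1.30795211e-03  1.23777703e+00] [3.28136842 1.71406128 1.38800926] 0.023512483783345646
ang rel stop -1.5548706868192212
```

View pics/cmp1.png

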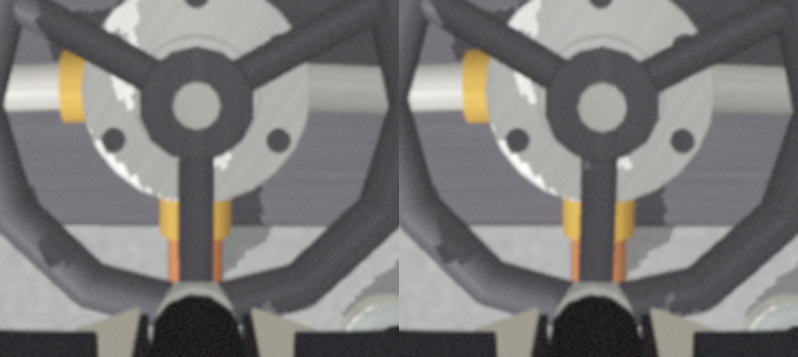

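Call:
apply_moves:
  increments:
    - {"grip": 0.0,"linear": [0.5,1.6,0],"turn": [0,0,0]}
    - {"grip": 0.0,"linear": [0.5,1.6,0],"turn": [0,0,0]}
    - {"grip": 0.0,"linear": [0.5,1.6,0],"turn": [0,0,0]}
    - {"grip": 0.0,"linear": [0.5,1.6,0],"turn": [0,0,0]}

```text
time: 25.15
tool_pos: [0.6501, -0.1334, 0.1446]
tool_rot: [3.141, 0.0, 1.237]
contact_force: [2.7, -3.2, 0.6]
opening: 0.0236
```

```bash
python3 cmp.py 2
```

```text
25.15 [ 0.65013384 -0.1333722   0.14458427] [3.14128293e+00 2.09517327e-04 1.23720559e+00] [ 2.6888604  -3.21993255  0.61522308] 0.023636001717723887
ang rel stop -1.0207009620093999
```

View pics/cmp2.png

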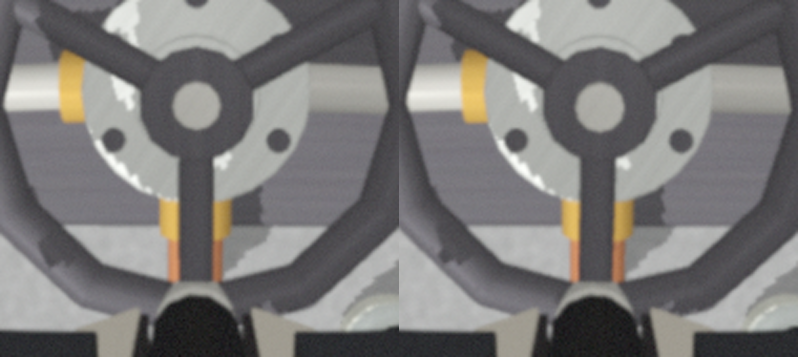

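Call:
apply_moves:
  increments:
    - {"grip": 0.0,"linear": [0.4,1.1,0],"turn": [0,0,0]}
    - {"grip": 0.0,"linear": [0.4,1.1,0],"turn": [0,0,0]}
    - {"grip": 0.0,"linear": [0.4,1.1,0],"turn": [0,0,0]}
    - {"grip": 0.0,"linear": [0.4,1.1,0],"turn": [0,0,0]}

```text
time: 25.6
tool_pos: [0.6506, -0.1319, 0.1446]
tool_rot: [3.141, -0.0, 1.238]
contact_force: [2.5, -3.1, 0.6]
opening: 0.0233
```

```bash
python3 cmp.py 3
python3 - <<'E'
# angle of wheel relative to valve in wrist: measure camera-independent shift of whole view and spoke tip
import numpy as np,cv2
a=cv2.imread("pics/cmp3_0.png",0);b=cv2.imread("pics/cmp3_1.png",0)
E
```

```text
25.6 [ 0.65061365 -0.13192723  0.14458152] [ 3.14128106e+00 -2.09534381e-05  1.23751283e+00] [ 2.46493569 -3.1244413   0.63299361] 0.023280452557606003
ang rel stop 0.4360091858254549
```

View pics/cmp3.png

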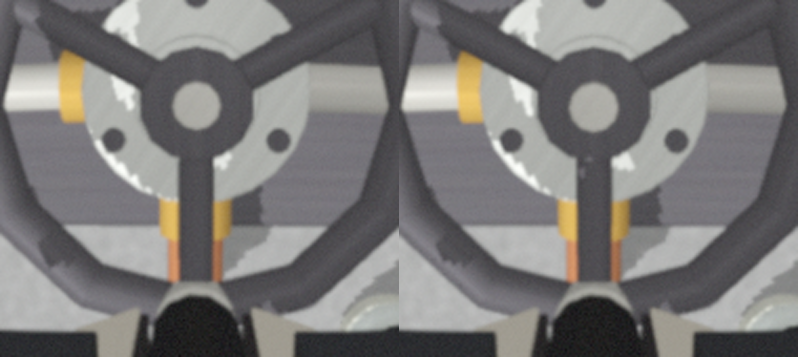

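Call:
apply_moves:
  increments:
    - {"grip": 0.0,"linear": [0,-0.4,0],"turn": [0,0,0]}
    - {"grip": 0.0,"linear": [0,-0.4,0],"turn": [0,0,0]}
    - {"grip": 0.0,"linear": [0,-0.4,0],"turn": [0,0,0]}
    - {"grip": 0.0,"linear": [0,-0.4,0],"turn": [0,0,0]}
    - {"grip": 0.0,"linear": [0,-0.4,0],"turn": [0,0,0]}

```text
time: 26.15
tool_pos: [0.6506, -0.132, 0.1446]
tool_rot: [3.141, -0.001, 1.238]
contact_force: [2.6, 0.2, 1.4]
opening: 0.023
```

```bash
python3 cmp.py 4
python3 - <<'E'
from h import *
import cv2
cv2.imwrite("pics/wf.png",cv2.resize(read_camera("wrist")[:,:,::-1],None,fx=1.4,fy=1.4))
cv2.imwrite("pics/tf.png",read_camera("top")[:,:,::-1])
print(observe()["tool_pos"],observe()["qvel"])
E
```

```text
26.15 [ 0.65062006 -0.1319677   0.14457598] [ 3.14149042e+00 -5.05676293e-04  1.23763716e+00] [2.57511249 0.1993281  1.39917039] 0.023026050981197446
ang rel stop 0.40136988183338573
[ 0.65063122 -0.13200328  0.14459303] [-0.00067754  0.00094723  0.00253185  0.00031712 -0.00078217  0.00123977]
```

View pics/wf.png

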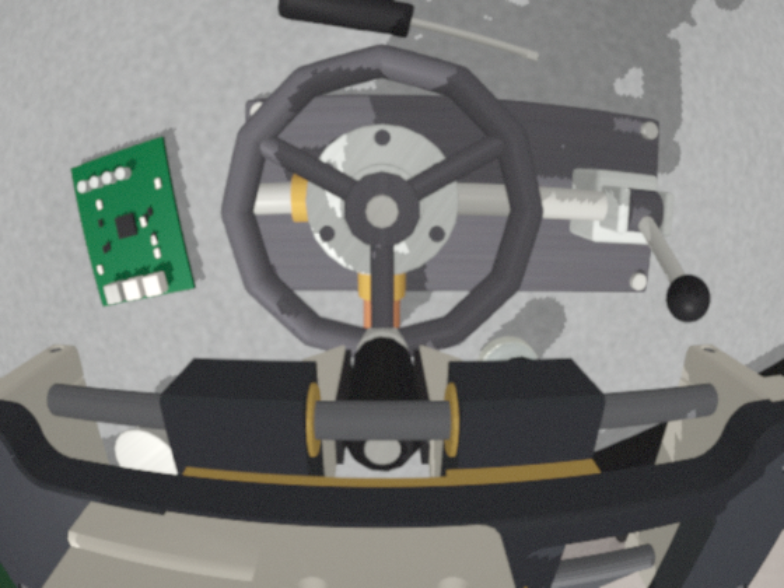

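View pics/tf.png

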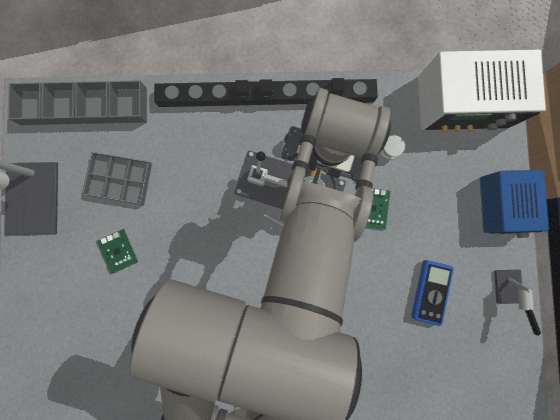

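The final pictures show the lever ball on the far side (688,298), the spoke along the stop direction (382,290), the handle between the pads, and the bystanders where they started.

```bash
python3 -c "
from cell import *
print(hand_in()); print(observe()['time'])"
```

```text
the job is handed in; nothing more can be done
None
the job is handed in; nothing more can be done
```

The job is handed in, at about 26 s on the robot's clock; no verdict was reported.

- **Stem lock:** I flipped the lever by its ball along the arc until it met its stop, with the force on the tool rising to about 13 N. Afterwards the ball sat on the pixels predicted for 1.1 rad, and it was still there in the last picture.
- **Closing:** I turned the wheel clockwise about 338° until it stopped dead. A further 1.5 mm of push raised the force from 8.5 to 13 N with no movement. It stayed there about 1 s.
- **Backing off:** I turned it counter-clockwise two full turns. By the tool position the wheel ended 0.4° past exactly two turns, after a small correction in the opening direction. The spoke in the wrist picture lies where it did at the stop.
- **Final state:** The gripper still holds the handle at 30 N. The sideways force at the wrist is about 2.6 N and the arm is still. As far as the last pictures show, the bystanders have not moved; the arm hid the screwdriver and the jar from the top camera, but both were partly visible at their places from the wrist.

No check failed. The first two tries at the final angle were 1.6° and 1.0° short because of friction, and I corrected them.

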